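Clear the pot and test the kiln safety switch

ROBOT

A 7-joint arm with a two-finger parallel gripper is mounted at the origin on the work surface. World frame = base frame: x ahead of the robot, y to its left, z up, the work surface at z = 0. Lengths are in m, angles in rad, forces in N, time in s.
With the tool pointing down it reaches from about 0.425 to 0.925 m from the base axis. Payload 6.8 kg.
Tool frame: the origin (TCP) lies at the very end of the fingers, on their centre line; the grasp point (between the pads) lies 19 mm behind it; z points along the fingers, y is the line along which they close (so a half turn about z gives the same grasp; the last joint's range is limited). The gripper opens to 88 mm and grips with 3 to 60 N. Pads are 20 mm wide; open, the fingers measure 115 mm over their backs; the gripper's body (75 mm by 178 mm) begins 61 mm behind the grasp point.
Start: joints at [1.134, 0.477, 0.022, 1.555, -0.011, 1.109, -0.083], TCP at [0.218, -0.639, 0.223] pointing down, gripper open.
Joint ranges: [-2.96, 2.96], [-0.34, 2.1], [-1.41, 1.46], [0.24, 2.44], [-1.37, 4.51], [0.17, 1.92], [-2.96, 2.96]. Speed limits (rad/s): [2.39, 2.39, 3.14, 3.14, 3.14, 3.14, 3.14].

INTERFACE

Orientations are given as a unit quaternion [x, y, z, w].
In Python, from bench import status, optics, workorder gives the robot as it stands. The module is installed in compiled form; this text tells all that it offers.
- The arm moves only by the shell command python3 -m handwheel 'ROWS' [FORCE]. ROWS is JSON, a list that holds one entry, the list of rows, each a list of 7 numbers: the opening, from 0 (shut) to 1 (fully open), then the shift along the tool's x, y, z normalised to -1 to 1, where 1 is 2.5 cm, then the turn, a rotation vector about the tool's x, y, z normalised to -1 to 1, where 1 is 0.1 rad. In form: [[[claw, dx, dy, dz, ax, ay, az], ...]]. A call has 1 to 8 rows; each row shifts and turns the commanded pose from where the row before left it, along the tool's axes as they then stand; what a row does not reach is not made up. A row lasts 1/8 s, in which the tool goes at most 62.5 mm and 10.7 degrees, less where a joint would pass 70% of its speed; a pose out of reach is approached as far as the arm can. A call with a number of a shift or a turn outside -1 to 1 is refused whole. A call with a gripper value outside its range is refused whole. The fingers move at their own pace and stop on an object; FORCE is the grip in N (left out, the last holds). Time passes only in rows, so rows that do not move let the fingers close. It gives the time, the measured TCP pose, the force, the opening and the grip force at its end, in the units of the state.
- status.state(): the state, without advancing time (a new reading comes with each control period).
- optics.capture(name): name is "scene" or "side" or "wrist"; returns a dict with "frame" (400x640x3 uint8, red, green, blue), "K" (3x3 intrinsics, pixels), "dist_coeffs" ([k1, k2, p1, p2, k3] as OpenCV has them; the pictures are not rectified), "cam_to_world" (4x4, takes a point from camera to world coordinates). Camera axes: x right, y up, looking along -z (the intrinsics and any distortion apply to the point x, -y, -z); pixel columns grow to the right and rows downward; lengths in m; the calibration is good to about 2 mm. A picture is of the moment at which its call begins. There is no depth.
- workorder.job_done(): hands the job in; it is judged then, once.
The state is a dict: "time": time; "qpos": joint angles; "joint_velocities": joint speeds; "effort": joint torques, N m; "eef_pos": TCP position; "tool_rot": TCP orientation; "wrist_force": force on the tool from outside, world axes, zero at the start; "torque": the same for the moment, N m; "width": opening from 0.0 (shut) to 1.0 (fully open); "grasp_force": force on a finger pad.
Only numpy, scipy, OpenCV 4.12 (cv2) and the standard library are available. Lean on these libraries where they do the work, as an engineer would, in place of code of your own. Each camera call takes 0.05 s, during which the arm holds its last target. There are 200 camera calls.

TASK

Do the routine test of the kiln's safety switch. First lift the clay pot off the switch box, where it stands in the way of the falling lever, keep it upright and set it down gently, whole foot on the ware board. Then push the red test button so that the lever drops by itself, and lift the lever back up until it stays up at its stop; do not disturb the bowl, the brush or the glaze jar.

Things in the scene. Friction and masses are not known exactly. Their poses are not given: they have to be found in the camera images.
- kiln_box: Kiln safety switch: grey steel box fixed to the table, 180 (its x) x 200 (its y) x 60 mm high. Origin at the centre of its underside, z up, its -x side faces the robot side. On its flat top: the test button and the trip lever, and the pot standing in front (-x) of the lever.
- test_button (a joint): Travel of the red test button on the box's top, in m: 0 out, 0.008 fully pressed. It springs back; pressing it takes about 4 N. Some 4 to 5 mm in it tips the lever over, which then falls by its own weight in about a second.
- button_top (a point): Centre of the top face of the round red test button (30 mm diameter, in a black collar 44 mm across), 82 mm above the table when out (10 mm proud of the collar); press straight down. On the box's +y half, at (22, 65) mm in the box frame.
- trip_lever (a joint): Angle of the trip lever in rad: 0 = up at its stop (the bar leans 0.12 rad past vertical towards the box's +x), 1.15 = dropped towards the box's -x (lever arm then 0.54 rad above level). It hinges about the box's y axis. Only its weight (120 g) holds it: beyond 0.12 it falls to 1.15 when let go, below 0.12 it falls back to 0.
- lever_grip (a point): Grip point of the lever: on the axis of its red cross bar, a round bar of 18 mm diameter and 82 mm long, along the box's y. The steel arm (12 mm thick) joins the bar 42 mm to the box's +y side of this point; the bar's free end is 31 mm to the -y side. It moves on a circle of radius 95 mm about lever_pivot; dropped, it is about 99 mm above the table.
- lever_pivot (a point): Point on the lever's hinge axis (along the box's y), level with lever_grip along that axis; 50 mm above the table, inside the box, so 10 mm below the box's top.
- pot: Hand-built brown-grey clay pot, open at the top, 75 mm high, foot 52 mm and widest 64 mm in diameter (18 to 50 mm up), wall 6 mm, about 220 g. Origin at the centre of its foot, z up. Starts on the switch box in front of the lever.
- ware_board: Brown wooden ware board fixed to the table, 260 (its x) x 140 (its y) x 18 mm thick. Origin at the centre of its underside. The pot belongs on it; its -x end, nearer the robot, is free, the bowl stands on the +x end.
- bowl: Pinkish fired bowl, 100 mm rim diameter, 52 mm foot, 45 mm high, standing on the +x end of the ware board. Origin at the centre of its foot. Leave alone.
- brush: Glaze brush, 180 mm long, lying along its x between the box and the board; about 20 mm high. Leave alone.
- glaze_jar: Blue glaze jar with white lid, 76 mm diameter, 110 mm high. Origin at the centre of its underside, beyond the work. Leave alone.

How it is judged:
On the way, in this order (a step that is already met when the one before it is completed fails the run):
1. the pot stands released and upright, whole foot on the ware board (x of pot in the frame of ware_board between -0.108 and 0.108 m and y of pot in the frame of ware_board between -0.048 and 0.048 m and z of pot in the frame of ware_board between 0.012 and 0.023 m and angle between pot's own z axis and vertical below 0.1 rad and linear speed of pot below 0.02 m/s and contact force between the fingers and pot below 0.1 N), for 0.2 s.
2. the test button is pushed in (more than 2 mm) while the lever is still falling or up (value of joint test_button above 0.002 m and value of joint trip_lever below 0.9 rad).
3. the lever has dropped (value of joint trip_lever above 1.05 rad), for 0.1 s.
At the end, for the whole second after the job is handed in: The pot stands still and upright (within 0.1 rad), released, its foot wholly on the ware board (origin within 108 mm along and 48 mm across of the board's centre, on its top face); the lever is back up at its stop (joint below 0.06 rad) and the test button is out (below 1.5 mm) (all of step 1 and value of joint trip_lever below 0.06 rad and value of joint test_button below 0.0015 m); the robot touches nothing.
It fails at once if the pot is tipped (more than 0.5 rad) (angle between pot's own z axis and vertical above 0.5 rad).
It fails at once if the pot is dropped or comes down fast: over 0.4 m/s within its last 32 mm above the board's height (z of pot in the frame of ware_board below 0.05 m and linear speed of pot above 0.4 m/s).
It fails at once if the bowl is moved more than 20 mm (distance of bowl from where it was at the start of the episode above 0.02 m).
It fails at once if the brush is moved more than 30 mm (distance of brush from where it was at the start of the episode above 0.03 m).
It fails at once if the glaze jar is moved more than 20 mm (distance of glaze_jar from where it was at the start of the episode above 0.02 m).
It also fails if it takes over 70 s, if anything falls off the work surface, if the arm or the gripper's body presses on something with over 40 N, if the wrist force passes 120 N, or if a joint passes its speed limit or range.

## Working session

There is one attempt and no reset: what is moved stays moved. The work goes in short steps, Python scripts to look and compute and a shell command to move; the robot and the scene stay as the last step left them, time stands still between calls to the robot, and variables do not carry over. Pictures are saved under pics/ and viewed, at most 10 in all, crops included, and the job is handed in when it is done.

```bash
mkdir -p pics; cat > h.py <<'E'
import numpy as np, cv2
from bench import status, optics
from scipy.spatial.transform import Rotation as R
def snap(cam,fn):
    c=optics.capture(cam); cv2.imwrite('pics/'+fn,c['frame'][:,:,::-1]); np.savez('pics/'+fn[:-4],**{k:np.array(c[k]) for k in('K','dist_coeffs','cam_to_world')}); return c
def ray(fn,uv):
    c=np.load('pics/'+fn+'.npz'); p=cv2.undistortPoints(np.array([[uv]],float),c['K'],c['dist_coeffs'])[0,0]
    T=c['cam_to_world']; return T[:3,3],T[:3,:3]@np.array([p[0],-p[1],-1])
def atz(fn,uv,z):
    o,d=ray(fn,uv); return o+d*(z-o[2])/d[2]
def proj(fn,P):
    c=np.load('pics/'+fn+'.npz'); T=c['cam_to_world']; q=(np.atleast_2d(P)-T[:3,3])@T[:3,:3]; q=q*[1,-1,-1]
    return cv2.projectPoints(q,np.zeros(3),np.zeros(3),c['K'],c['dist_coeffs'])[0][:,0]
E
python3 - <<'E'
from h import *
a=snap('scene','scene1.png');b=snap('side','side1.png')
s=status.state();print(s)
for c in(a,b):print(np.round(c['cam_to_world'],2).tolist(),c['K'][0])
E
```

```text
{'time': 0.1, 'qpos': array([ 1.13392135,  0.47776315,  0.02233727,  1.55630926, -0.01146252,
        1.10927973, -0.08309721]), 'joint_velocities': array([ 0.00039888, -0.0018986 ,  0.00083704, -0.00202349,  0.00141017,
       -0.00179525, -0.00059028]), 'effort': array([ 3.46905799e-03, -5.84094357e+01,  1.53956797e+00, -2.73313826e+01,
       -5.42012730e-02,  1.31241509e-02,  9.31119826e-05]), 'eef_pos': array([ 0.21776165, -0.63835836,  0.22176648]), 'tool_rot': array([ 9.86514786e-01,  1.63670133e-01, -2.07078122e-04, -7.88953363e-04]), 'wrist_force': array([-0.18156085,  0.74675332, -0.61814806]), 'torque': array([ 0.06172008, -0.01193939,  0.01188812]), 'grasp_force': 0.0, 'width': 1.001388220534218}
[[0.69, -0.54, 0.47, 1.08], [0.72, 0.52, -0.46, -0.45], [0.01, 0.66, 0.75, 0.81], [0.0, 0.0, 0.0, 1.0]] [466.95740703   0.         313.6363676 ]
[[0.88, 0.36, -0.3, 0.42], [-0.47, 0.68, -0.57, -0.47], [0.0, 0.64, 0.76, 0.74], [0.0, 0.0, 0.0, 1.0]] [388.06544119   0.         319.48318107]
```

View pics/scene1.png

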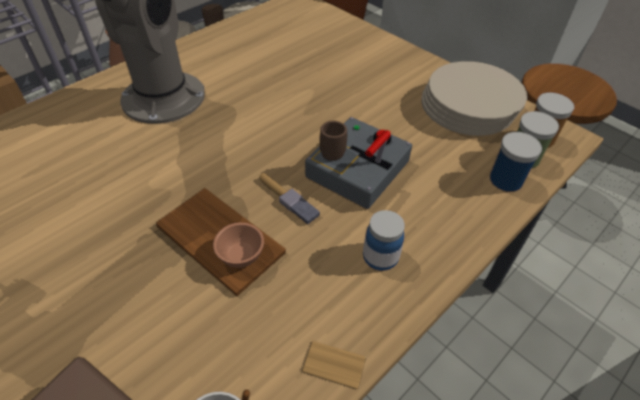

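View pics/side1.png

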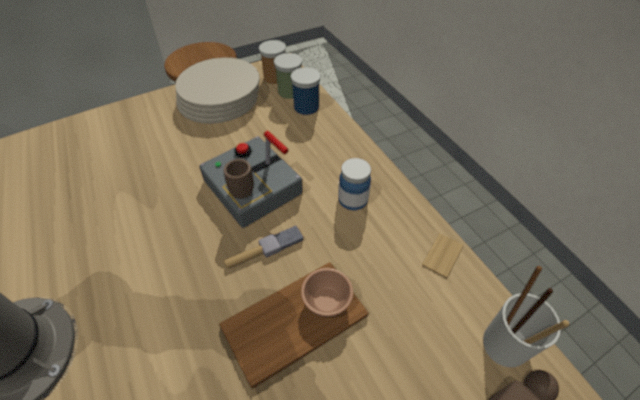

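The scene view shows the box (~358,160), pot (334,140), lever bar (378,143), board (220,240), brush (290,197) and jar (384,240). In the side view they are: box (250,178), pot (238,178), button (243,150), bar (276,142) and board (293,322). I'll enlarge the box and board for corner picking.

```bash
python3 - <<'E'
import cv2,numpy as np
a=cv2.imread('pics/scene1.png');b=cv2.imread('pics/side1.png')
f=lambda i,x,y,w,h,s:cv2.resize(i[y:y+h,x:x+w],None,fx=s,fy=s,interpolation=cv2.INTER_CUBIC)
t=np.hstack([f(a,290,110,130,100,3),f(b,190,120,130,100,3)])
u=np.hstack([f(a,150,180,195,120,2),f(b,210,255,195,120,2)])
cv2.imwrite('pics/crop1.png',np.vstack([t,u]))
E
```

```text
(no output)
```

View pics/crop1.png

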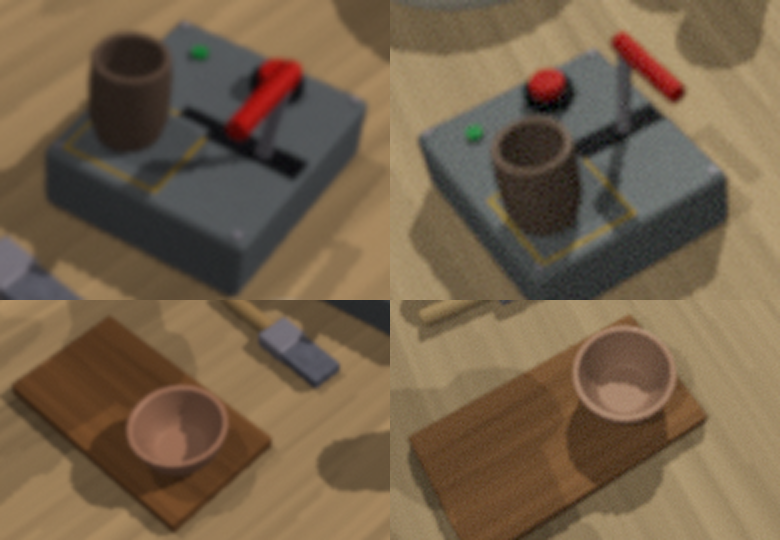

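The crops show the box top corners, the pot rim centre (scene 334,130; side 238,169), the button (side 242,148), the bar ends and the board corners. Next I triangulate these against the known heights.

```bash
python3 - <<'E'
from h import *
np.set_printoptions(precision=4,suppress=True)
def P(n,S,D,z):
    print(n,*[atz(f,u,z)[:2] for f,u in(('scene1',S),('side1',D)) if u])
P('boxL',(305.7,160),(240,212),.06);P('boxT',(351,117.3),(200,166),.06);P('boxR',(412,145),(259,136.7),.06);P('boxB',(370,193.3),(302.3,179.3),.06)
P('pot',(334,130),(238.3,169),.135);P('button',None,(242.3,148),.082)
P('bL',(157.5,222.5),None,.018);P('bT',(205,189),(220.5,324),.018);P('bR',(285,250),(330,264),.018);P('bB',(238.5,291),(368.5,312.5),.018)
P('bowl',(239,243.5),(327,291.5),.063)
P('barfree',(370,153.3),(285.3,150),.144);P('bararm',(386.7,134),(267.3,134),.144)
E
```

```text
boxL [0.514  0.0768] [0.514  0.0767]
boxT [0.4797 0.2658] [0.4761 0.2592]
boxR [0.6507 0.2953] [0.6469 0.2914]
boxB [0.6848 0.1065] [0.6803 0.1005]
pot [0.545  0.1341] [0.5419 0.1299]
button [0.5867 0.2469]
bL [ 0.4029 -0.2575]
bT [ 0.3925 -0.1261] [ 0.3887 -0.1297]
bR [ 0.6464 -0.1062] [ 0.6399 -0.111 ]
bB [ 0.6565 -0.2343] [ 0.6538 -0.242 ]
bowl [ 0.5978 -0.1808] [ 0.5922 -0.1833]
barfree [0.6555 0.1275] [0.6541 0.1276]
bararm [0.6398 0.1994] [0.6397 0.1969]
```

```bash
cat >> h.py <<'E'
def plan(p,yaw):
    s=status.state(); r=R.from_quat(s['tool_rot']); M=r.as_matrix()
    y0=np.arctan2(M[1,0],M[0,0]); G=R.from_euler('ZX',[yaw,np.pi])
    print('pos',np.round(s['eef_pos'],4),'yaw',round(y0,4),'tilt',np.round(np.arccos(-M[2,2]),4),'turn units',np.round((r.inv()*G).as_rotvec()/.1,2),
     'shift units after turn',np.round(G.as_matrix().T@(np.array(p)-s['eef_pos'])/.025,2),'w',round(s['width'],3),'g',round(s['grasp_force'],1),'F',np.round(s['wrist_force'],1),'t',round(s['time'],2))
E
python3 -c "
from h import *
plan([.5435,.132,.22],.175)"
```

```text
pos [ 0.2178 -0.6384  0.2218] yaw 0.3288 tilt 0.0016 turn units [-0.02  0.    1.54] shift units after turn [ 18.2  -28.08   0.07] w 1.001 g 0.0 F [-0.2  0.7 -0.6] t 0.1
```

```bash
python3 -m handwheel '[[[1,0,0,0,0,0,0.77],[1,0,0,0,0,0,0.77],[1,0.65,-1,0,0,0,0],[1,0.65,-1,0,0,0,0],[1,0.65,-1,0,0,0,0],[1,0.65,-1,0,0,0,0],[1,0.65,-1,0,0,0,0],[1,0.65,-1,0,0,0,0]]]'
for i in 1 2; do python3 -m handwheel '[[[1,0.65,-1,0,0,0,0],[1,0.65,-1,0,0,0,0],[1,0.65,-1,0,0,0,0],[1,0.65,-1,0,0,0,0],[1,0.65,-1,0,0,0,0],[1,0.65,-1,0,0,0,0],[1,0.65,-1,0,0,0,0],[1,0.65,-1,0,0,0,0]]]'; done
python3 -c "
from h import *
plan([.5435,.132,.22],.175)"
```

```text
time: 1.1
eef_pos: [0.2881, -0.473, 0.2223]
tool_rot: [0.996, 0.087, -0.0, -0.0]
wrist_force: [0.2, 0.4, -0.4]
width: 0.999
grasp_force: 0.0
time: 2.1
eef_pos: [0.3812, -0.2536, 0.2224]
tool_rot: [0.996, 0.087, -0.0, -0.0]
wrist_force: [-0.4, -0.8, -0.4]
width: 1.0
grasp_force: 0.0
time: 3.1
eef_pos: [0.4744, -0.0342, 0.2224]
tool_rot: [0.996, 0.087, -0.0, 0.0]
wrist_force: [0.7, 0.2, -0.8]
width: 0.999
grasp_force: 0.0
pos [ 0.4744 -0.0342  0.2224] yaw 0.1747 tilt 0.0005 turn units [-0.    0.01 -0.  ] shift units after turn [ 3.88 -6.07  0.1 ] w 0.999 g 0.0 F [ 0.7  0.2 -0.8] t 3.1
```

```bash
python3 -m handwheel '[[[1,0.6,-0.93,0,0,0,0],[1,0.6,-0.93,0,0,0,0],[1,0.6,-0.93,0,0,0,0],[1,0.6,-0.93,0,0,0,0],[1,0.6,-0.93,0,0,0,0],[1,0.6,-0.93,0,0,0,0],[1,0,0,0,0,0,0],[1,0,0,0,0,0,0]]]' >/dev/null
python3 -c "
from h import *
plan([.5435,.132,.22],.175)
snap('wrist','wrist1.png')
print(proj('wrist1',[[.5435,.132,.135],[.5435,.132,.06],[.5914,.2518,.082],[.648,.163,.144]]))"
```

```text
pos [0.5383 0.1169 0.2222] yaw 0.1742 tilt 0.0013 turn units [ 0.01  0.01 -0.01] shift units after turn [ 0.31 -0.56  0.09] w 1.002 g 0.0 F [ 0.6 -1.3  0.5] t 4.1
[[298.78296156 192.15810957]
 [302.29019941 171.03987906]
 [180.40333044 104.0155554 ]
 [277.74980357  45.42663384]]
```

View pics/wrist1.png

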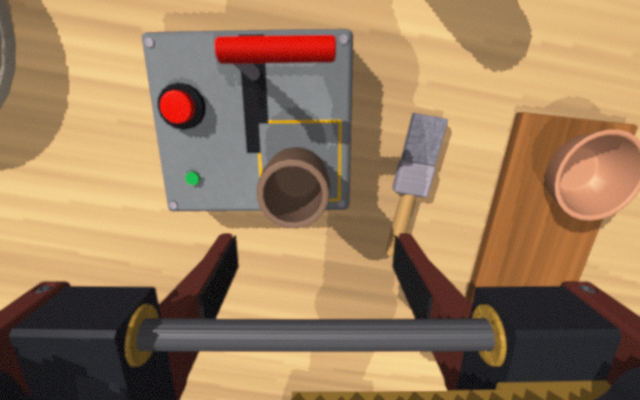

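The wrist view has the pot rim centre at ~(293,187), the button at (178,106), the bar from (216,49) to (335,48) and the box top corners at (146,33), (353,31), (350,209), (168,210).

```bash
python3 -c "
from h import *
for n,u,z in [('pot',(293,187),.135),('btn',(177,107),.082),('bar+',(216,49),.144),('bar-',(335,48),.144),('c',(146,33),.06),('c',(353,31),.06),('c',(350,209),.06),('c',(168,210),.06)]: print(n,np.round(atz('wrist1',u,z),4))"
```

```text
pot [0.547  0.1373 0.135 ]
btn [0.5882 0.2548 0.082 ]
bar+ [0.6385 0.2048 0.144 ]
bar- [0.6532 0.1239 0.144 ]
c [0.6476 0.2955 0.06  ]
c [0.6816 0.1075 0.06  ]
c [0.511  0.0745 0.06  ]
c [0.4756 0.2686 0.06  ]
```

```bash
python3 -m handwheel '[[[1,0.41,-0.66,0,0,0,0],[1,0,0,0,0,0,0],[1,0,0,0.9,0,0,0],[1,0,0,0.9,0,0,0],[1,0,0,0.9,0,0,0],[1,0,0,0,0,0,0],[1,0,0,0,0,0,0],[1,0,0,0,0,0,0]]]' >/dev/null
python3 -c "
from h import *
plan([.5455,.135,.086],.175)"
```

```text
pos [0.5467 0.1363 0.1563] yaw 0.1748 tilt 0.0019 turn units [-0.   -0.02 -0.  ] shift units after turn [-0.05  0.04  2.81] w 0.999 g 0.0 F [-1.  -0.   0.4] t 5.15
```

```bash
python3 -m handwheel '[[[1,0,0,0.7,0,0,0],[1,0,0,0.7,0,0,0],[1,0,0,0.7,0,0,0],[1,0,0,0.7,0,0,0],[1,0,0,0,0,0,0],[1,0,0,0,0,0,0],[0,0,0,0,0,0,0],[0,0,0,0,0,0,0]]]' 15
python3 -m handwheel '[[[0,0,0,0,0,0,0],[0,0,0,0,0,0,0],[0,0,0,0,0,0,0],[0,0,0,0,0,0,0]]]' 15
python3 -c "
from h import *
plan([.5455,.135,.086],.175)"
```

```text
time: 6.15
eef_pos: [0.5464, 0.1361, 0.0857]
tool_rot: [0.996, 0.087, 0.001, -0.0]
wrist_force: [-0.2, -0.3, -0.1]
width: 0.813
grasp_force: 0.0
time: 6.65
eef_pos: [0.5463, 0.1362, 0.0856]
tool_rot: [0.996, 0.087, 0.0, -0.0]
wrist_force: [-1.4, 0.7, 5.6]
width: 0.733
grasp_force: 15.0
pos [0.5463 0.1362 0.0856] yaw 0.1748 tilt 0.0008 turn units [-0.   -0.01 -0.  ] shift units after turn [-0.04  0.04 -0.02] w 0.733 g 15.0 F [-1.4  0.7  5.6] t 6.65
```

```bash
python3 -m handwheel '[[[0,0,0,-0.5,0,0,0],[0,0,0,-0.8,0,0,0],[0,0,0,-0.8,0,0,0],[0,0,0,-0.8,0,0,0],[0,0,0,-0.4,0,0,0],[0,0,0,0,0,0,0.5],[0,0,0,0,0,0,0.47],[0,0,0,0,0,0,0]]]'
python3 -c "
from h import *
plan([.454,-.187,.17],.0785)"
```

```text
time: 7.65
eef_pos: [0.5456, 0.1357, 0.1673]
tool_rot: [0.999, 0.039, -0.0, 0.0]
wrist_force: [-0.5, -0.3, -1.8]
width: 0.733
grasp_force: 15.0
pos [0.5456 0.1357 0.1673] yaw 0.0781 tilt 0.001 turn units [ 0.    0.01 -0.  ] shift units after turn [-4.66 12.58 -0.11] w 0.733 g 15.0 F [-0.5 -0.3 -1.8] t 7.65
```

```bash
python3 -m handwheel '[[[0,-0.15,0.4,0,0,0,0],[0,-0.35,0.9,0,0,0,0],[0,-0.35,0.9,0,0,0,0],[0,-0.35,0.9,0,0,0,0],[0,-0.35,0.9,0,0,0,0],[0,-0.35,0.9,0,0,0,0],[0,-0.35,0.9,0,0,0,0],[0,-0.35,0.9,0,0,0,0]]]'>/dev/null
python3 -m handwheel '[[[0,-0.35,0.9,0,0,0,0],[0,-0.35,0.9,0,0,0,0],[0,-0.35,0.9,0,0,0,0],[0,-0.35,0.9,0,0,0,0],[0,-0.35,0.9,0,0,0,0],[0,-0.35,0.9,0,0,0,0],[0,0,0.4,0,0,0,0],[0,0,0,0,0,0,0]]]'
python3 -c "
from h import *
plan([.454,-.187,.17],.0785)
snap('scene','scene2.png'); snap('wrist','wrist2.png')
cv2.imwrite('pics/pair2.png',np.vstack([cv2.imread('pics/wrist2.png')[:300],cv2.imread('pics/scene2.png')[60:360]]))"
```

```text
time: 9.65
eef_pos: [0.4532, -0.1851, 0.1677]
tool_rot: [0.999, 0.038, 0.0, -0.0]
wrist_force: [-0.2, -0.0, -2.1]
width: 0.731
grasp_force: 15.0
pos [ 0.4532 -0.1851  0.1677] yaw 0.0768 tilt 0.0002 turn units [-0.   -0.   -0.02] shift units after turn [ 0.03  0.08 -0.09] w 0.731 g 15.0 F [-0.2 -0.  -2.1] t 9.65
```

View pics/pair2.png

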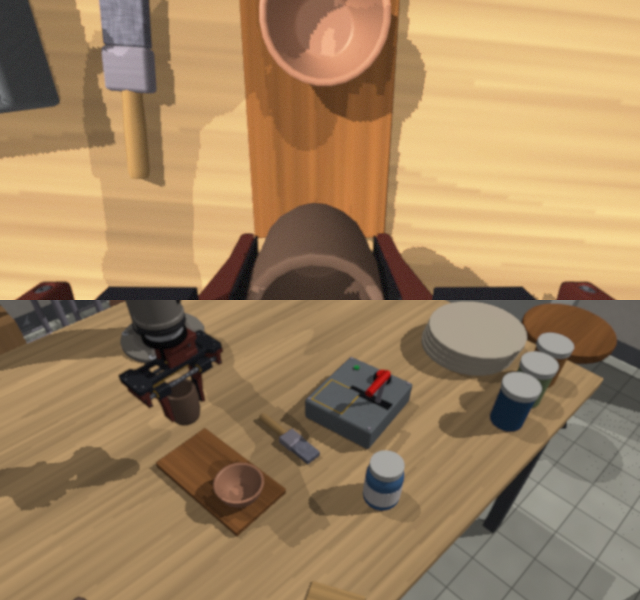

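The pot is held upright above the board's near end. In the wrist view, the board edges at the near end are (254,235) and (387,237), and at the far end x=242 and 398.

```bash
python3 -c "
from h import *
for u in [(254,235),(387,237),(243,20),(398,20)]: print(np.round(atz('wrist2',u,.018),4))"
```

```text
[ 0.3894 -0.1232  0.018 ]
[ 0.3982 -0.2649  0.018 ]
[ 0.5943 -0.1092  0.018 ]
[ 0.6049 -0.2445  0.018 ]
```

```bash
python3 -m handwheel '[[[0,0,0.15,0.7,0,0,0],[0,0,0,0.9,0,0,0],[0,0,0,0.9,0,0,0],[0,0,0,0.9,0,0,0],[0,0,0,0.7,0,0,0],[0,0,0,0.4,0,0,0],[0,0,0,0.2,0,0,0],[0,0,0,0,0,0,0]]]'
python3 -c "
from h import *
plan([.454,-.187,.0436],.0785)"
```

```text
time: 10.75
eef_pos: [0.4537, -0.1882, 0.0503]
tool_rot: [0.999, 0.039, 0.0, -0.0]
wrist_force: [-0.3, -0.0, -1.5]
width: 0.731
grasp_force: 15.0
pos [ 0.4537 -0.1882  0.0503] yaw 0.0782 tilt 0.0002 turn units [-0. -0. -0.] shift units after turn [ 0.02 -0.05  0.27] w 0.731 g 15.0 F [-0.3 -0.  -1.5] t 10.75
```

```bash
python3 -m handwheel '[[[0,0,0,0.1,0,0,0],[0,0,0,0.08,0,0,0],[0,0,0,0.05,0,0,0],[0,0,0,0.04,0,0,0],[0,0,0,0,0,0,0],[0,0,0,0,0,0,0]]]'
python3 -c "
from h import *
plan([.454,-.187,.0436],.0785)"
```

```text
time: 11.5
eef_pos: [0.4534, -0.1885, 0.0436]
tool_rot: [0.999, 0.039, 0.0, 0.0]
wrist_force: [-1.1, 0.7, 3.2]
width: 0.729
grasp_force: 15.0
pos [ 0.4534 -0.1885  0.0436] yaw 0.0777 tilt 0.0002 turn units [ 0.   -0.   -0.01] shift units after turn [ 0.03 -0.06  0.  ] w 0.729 g 15.0 F [-1.1  0.7  3.2] t 11.5
```

Contact shows as the vertical force going from −1.5 to +3.2 N, so I release and rise.

```bash
python3 -m handwheel '[[[1,0,0,0,0,0,0],[1,0,0,0,0,0,0],[1,0,0,0,0,0,0],[1,0,0,0,0,0,0],[1,0,0,0,0,0,0],[1,0,0,0,0,0,0]]]'
python3 -m handwheel '[[[1,0,0,-0.3,0,0,0],[1,0,0,-0.7,0,0,0],[1,0,0,-0.9,0,0,0],[1,0,0,-1,0,0,0],[1,0,0,-1,0,0,0],[1,0,0,-1,0,0,0],[1,0,0,-1,0,0,0],[1,0,0,-0.6,0,0,0]]]'
python3 -c "
from h import *
plan([.589,.2535,.2],1.745);plan([.589,.2535,.2],.175)
snap('scene','scene3.png'); snap('side','side3.png')
cv2.imwrite('pics/pair3.png',np.hstack([cv2.imread('pics/side3.png')[100:400,150:550],cv2.imread('pics/scene3.png')[100:400,100:500]]))"
```

```text
time: 12.25
eef_pos: [0.4535, -0.1884, 0.0434]
tool_rot: [0.999, 0.039, 0.0, 0.0]
wrist_force: [0.6, -0.7, 0.9]
width: 0.999
grasp_force: 0.0
time: 13.25
eef_pos: [0.4538, -0.1885, 0.2075]
tool_rot: [0.999, 0.039, 0.001, 0.0]
wrist_force: [0.5, 0.4, 0.2]
width: 1.002
grasp_force: 0.0
pos [ 0.4538 -0.1885  0.2075] yaw 0.0778 tilt 0.0019 turn units [ 2.000e-02 -1.000e-02 -1.667e+01] shift units after turn [16.48  8.39  0.3 ] w 1.002 g 0.0 F [0.5 0.4 0.2] t 13.25
pos [ 0.4538 -0.1885  0.2075] yaw 0.0778 tilt 0.0019 turn units [ 0.01 -0.02 -0.97] shift units after turn [  8.4  -16.47   0.3 ] w 1.002 g 0.0 F [0.5 0.4 0.2] t 13.25
```

View pics/pair3.png

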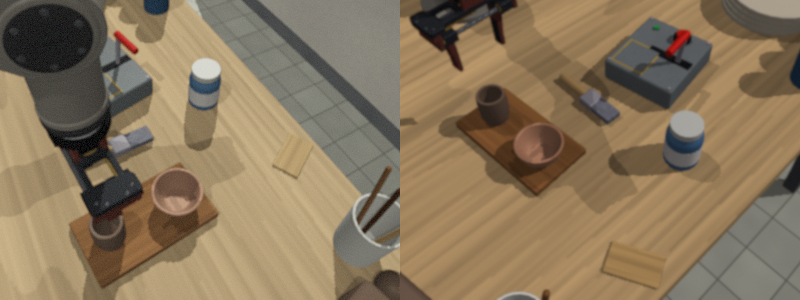

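The pot stands upright on the board's near end and nothing else has moved. I check joint 7 before choosing which way to turn.

```bash
python3 -c "
from h import *
print(np.round(status.state()['qpos'],3))
plan([.589,.2535,.2],-1.396)"
```

```text
[ 0.526  0.209 -0.294  1.986  0.074  0.954 -1.299]
pos [ 0.4543 -0.1887  0.2075] yaw 0.0777 tilt 0.0031 turn units [-1.000e-02 -3.000e-02  1.474e+01] shift units after turn [-16.48  -8.38   0.3 ] w 1.002 g 0.0 F [ 0.7 -0.2  0.2] t 13.35
```

```bash
for i in 1 2; do python3 -m handwheel '[[[0,0,0,0,0,0,-1],[0,0,0,0,0,0,-1],[0,0,0,0,0,0,-1],[0,0,0,0,0,0,-1],[0,0,0,0,0,0,-1],[0,0,0,0,0,0,-1],[0,0,0,0,0,0,-1],[0,0,0,0,0,0,-1]]]' >/dev/null; done
python3 -m handwheel '[[[0,0,0,0,0,0,-0.67],[0,0,0,0,0,0,0],[0,1,0.5,0,0,0,0],[0,1,0.5,0,0,0,0],[0,1,0.5,0,0,0,0],[0,1,0.5,0,0,0,0],[0,1,0.5,0,0,0,0],[0,1,0.5,0,0,0,0]]]'
python3 -m handwheel '[[[0,1,0.5,0,0,0,0],[0,1,0.5,0,0,0,0],[0,1,0.5,0,0,0,0],[0,1,0.5,0,0,0,0],[0,1,0.5,0,0,0,0],[0,1,0.5,0,0,0,0],[0,0,0,0,0,0,0],[0,0,0,0,0,0,0]]]' >/dev/null
python3 -c "
from h import *
print(np.round(status.state()['qpos'],3))
plan([.589,.2535,.2],1.745)
snap('wrist','wrist4.png')
print(proj('wrist4',[[.589,.2535,.082],[.646,.165,.144]]))"
```

```text
time: 16.35
eef_pos: [0.5012, -0.0269, 0.2054]
tool_rot: [0.644, 0.765, -0.0, -0.0]
wrist_force: [-0.1, -0.1, -0.0]
width: 0.005
grasp_force: 0.0
[ 0.17   0.388 -0.653  1.807  0.271  1.038 -0.413]
pos [0.5489 0.132  0.2053] yaw 1.7437 tilt 0.0014 turn units [-0.01  0.01 -0.01] shift units after turn [4.51 2.42 0.21] w 0.006 g 0.0 F [0.2 0.1 0.9] t 17.35
[[389.01867551  59.55973257]
 [454.17482804 193.74808089]]
```

View pics/wrist4.png

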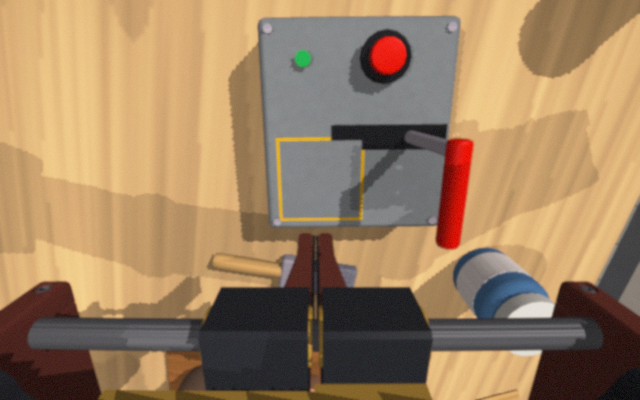

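The button shows at (389,55), against a predicted (389,60). The bar runs from (459,143) to (449,243). I refine both.

```bash
python3 -c "
from h import *
for n,u,z in [('btn',(389,55),.082),('bar+',(458,143),.144),('bar-',(449,245),.144)]: print(n,np.round(atz('wrist4',u,z),4))
plan([.5885,.256,.1],1.745)"
```

```text
btn [0.5882 0.2569 0.082 ]
bar+ [0.6375 0.2012 0.144 ]
bar- [0.6547 0.1244 0.144 ]
pos [0.5489 0.1316 0.2054] yaw 1.743 tilt 0.0013 turn units [-0.01  0.01 -0.02] shift units after turn [4.63 2.42 4.22] w 0.01 g 0.0 F [ 0.  -0.3 -0.8] t 17.4
```

```bash
python3 -m handwheel '[[[0,0.93,0.48,0,0,0,0],[0,0.93,0.48,0,0,0,0],[0,0.93,0.48,0,0,0,0],[0,0.93,0.48,0,0,0,0],[0,0.91,0.48,0,0,0,0],[0,0,0,0.9,0,0,0],[0,0,0,0.9,0,0,0],[0,0,0,0.9,0,0,0]]]' >/dev/null
python3 -m handwheel '[[[0,0,0,0.9,0,0,0],[0,0,0,0.5,0,0,0],[0,0,0,0,0,0,0],[0,0,0,0,0,0,0]]]' >/dev/null
python3 -c "
from h import *
plan([.5885,.256,.076],1.745)"
```

```text
pos [0.5888 0.2577 0.1042] yaw 1.7446 tilt 0.0012 turn units [ 0.01 -0.   -0.  ] shift units after turn [-0.07 -0.02  1.13] w 0.01 g 0.0 F [ 1.3  0.7 -0.1] t 18.9
```

```bash
python3 -m handwheel '[[[0,0,0,0.6,0,0,0],[0,0,0,0.25,0,0,0],[0,0,0,0.2,0,0,0],[0,0,0,0.1,0,0,0],[0,0,0,0,0,0,0],[0,0,0,0,0,0,0]]]'
```

```text
time: 19.65
eef_pos: [0.5881, 0.2571, 0.0747]
tool_rot: [0.643, 0.766, -0.0, 0.0]
wrist_force: [-3.0, -1.3, 3.9]
width: 0.004
grasp_force: 1.9
```

```bash
python3 -m handwheel '[[[0,0,0,-0.6,0,0,0],[0,0,0,-1,0,0,0],[0,0,0,-1,0,0,0],[0,0,0,-1,0,0,0],[0,0,0,-1,0,0,0],[0.5,0,0,-0.4,0,0,0],[0.5,0,0,0,0,0,0],[0.5,0,0,0,0,0,0]]]'
python3 -c "
from h import *
plan([.5567,.1373,.2],1.745)"
```

```text
time: 20.65
eef_pos: [0.5878, 0.257, 0.1986]
tool_rot: [0.643, 0.766, -0.001, -0.0]
wrist_force: [-0.0, -0.6, -0.4]
width: 0.307
grasp_force: 0.0
pos [0.5878 0.257  0.1986] yaw 1.7448 tilt 0.0015 turn units [-0.01  0.   -0.  ] shift units after turn [-4.5  -2.06 -0.05] w 0.307 g 0.0 F [-0.  -0.6 -0.4] t 20.65
```

```bash
python3 -m handwheel '[[[0.5,-1,-0.26,0,0,0,0],[0.5,-1,-0.26,0,0,0,0],[0.5,-1,-0.26,0,0,0,0],[0.5,-1,-0.26,0,0,0,0],[0.5,-1,-0.26,0,0,0,0],[0.5,-1,-0.26,0,0,0,0],[0.5,-1,-0.25,0,0,0,0],[0.5,-1,-0.25,0,0,0,0]]]' >/dev/null
python3 -m handwheel '[[[0.5,0,0,0,0,0,0],[0.5,0,0,0,0,0,0]]]' >/dev/null
python3 -c "
from h import *
plan([.5567,.1373,.2],1.745)
snap('wrist','wrist5.png')
print(proj('wrist5',[[.5567,.1373,.099]]))"
```

```text
pos [0.5719 0.0527 0.1993] yaw 1.7457 tilt 0.001 turn units [-0.   -0.01  0.01] shift units after turn [ 3.44 -0.01 -0.03] w 0.502 g 0.0 F [0.4 0.2 0.2] t 21.9
[[315.52301397  93.34629081]]
```

View pics/wrist5.png

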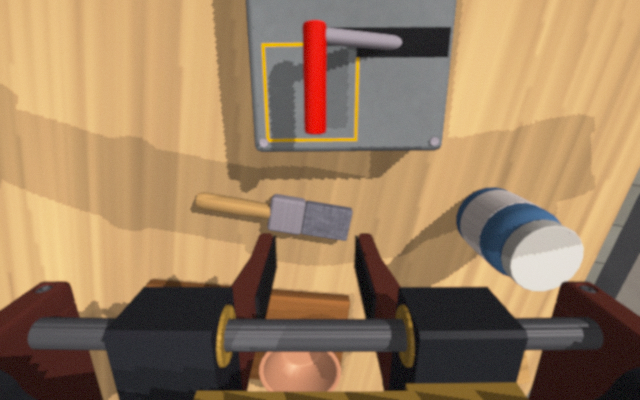

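The lever has dropped: the bar is at column 315, rows 22–132, so the grip is near row 91 as predicted. I move over it and down, with the fingers straddling the bar.

```bash
python3 -m handwheel '[[[0.5,0.9,0,0,0,0,0],[0.5,0.9,0,0,0,0,0],[0.5,0.9,0,0,0,0,0],[0.5,0.74,0,0,0,0,0],[0.5,0,0,0,0,0,0],[0.5,0,0,0.8,0,0,0],[0.5,0,0,0.8,0,0,0],[0.5,0,0,0.4,0,0,0]]]' >/dev/null
python3 -m handwheel '[[[0.5,0,0,0,0,0,0],[0.5,0,0,0,0,0,0]]]'
python3 -c "
from h import *
plan([.5567,.1373,.08],1.745)"
```

```text
time: 23.2
eef_pos: [0.5576, 0.1363, 0.1499]
tool_rot: [0.643, 0.766, 0.0, 0.0]
wrist_force: [0.7, 0.2, -0.2]
width: 0.501
grasp_force: 0.0
pos [0.5576 0.1363 0.1499] yaw 1.7447 tilt 0.0006 turn units [ 0.01 -0.   -0.  ] shift units after turn [ 0.05 -0.03  2.8 ] w 0.501 g 0.0 F [ 0.7  0.2 -0.2] t 23.2
```

```bash
python3 -m handwheel '[[[0.5,0,0,0.7,0,0,0],[0.5,0,0,0.7,0,0,0],[0.5,0,0,0.7,0,0,0],[0.5,0,0,0.65,0,0,0],[0.5,0,0,0,0,0,0],[0.32,0,0,0,0,0,0],[0.32,0,0,0,0,0,0],[0.32,0,0,0,0,0,0]]]' 10
python3 -m handwheel '[[[0.32,0,0.15,-0.22,0,0,0],[0.32,0,0.16,-0.23,0,0,0],[0.32,0,0.19,-0.2,0,0,0],[0.32,0,0.19,-0.2,0,0,0],[0.32,0,0.21,-0.17,0,0,0],[0.32,0,0.21,-0.17,0,0,0],[0.32,0,0.23,-0.14,0,0,0],[0.32,0,0.24,-0.14,0,0,0]]]'
```

```text
time: 24.2
eef_pos: [0.5576, 0.1363, 0.0815]
tool_rot: [0.643, 0.766, 0.0, 0.0]
wrist_force: [0.1, 0.3, -0.3]
width: 0.314
grasp_force: 0.0
time: 25.2
eef_pos: [0.5969, 0.1432, 0.1183]
tool_rot: [0.643, 0.766, 0.0, 0.0]
wrist_force: [-1.0, -1.1, 0.4]
width: 0.321
grasp_force: 0.6
```

```bash
python3 -m handwheel '[[[0.32,0,0.25,-0.1,0,0,0],[0.32,0,0.26,-0.1,0,0,0],[0.32,0,0.26,-0.07,0,0,0],[0.32,0,0.27,-0.06,0,0,0],[0.32,0,0.27,-0.03,0,0,0],[0.32,0,0.27,-0.02,0,0,0],[0.32,0,0.27,0.01,0,0,0],[0.32,0,0.27,0.02,0,0,0]]]'
python3 -m handwheel '[[[0.32,0,0.08,0,0,0,0],[0.32,0,0.07,0,0,0,0],[0.32,0,0,0,0,0,0],[0.32,0,0,0,0,0,0]]]'
python3 -c "
from h import *
plan([.648,.1535,.125],1.745)"
```

```text
time: 26.2
eef_pos: [0.6489, 0.1523, 0.1263]
tool_rot: [0.643, 0.766, 0.0, 0.0]
wrist_force: [-0.4, 0.3, 0.3]
width: 0.325
grasp_force: 0.0
time: 26.7
eef_pos: [0.652, 0.1528, 0.1265]
tool_rot: [0.643, 0.766, -0.0, 0.0]
wrist_force: [0.1, 0.1, 0.6]
width: 0.32
grasp_force: 0.0
pos [0.652  0.1528 0.1265] yaw 1.7449 tilt 0.0001 turn units [ 0.  0. -0.] shift units after turn [ 0.05 -0.15  0.06] w 0.32 g 0.0 F [0.1 0.1 0.6] t 26.7
```

The grip force is zero, so the lever looks to be resting on its stop. I open, rise, back off and check.

```bash
python3 -m handwheel '[[[0.7,0,-0.1,0,0,0,0],[0.7,0,0,0,0,0,0],[0.7,0,0,0,0,0,0],[0.7,0,0,-0.5,0,0,0],[0.7,0,0,-0.9,0,0,0],[0.7,0,0,-0.9,0,0,0],[0.7,0,0,-0.9,0,0,0],[0.7,0,0,-0.8,0,0,0]]]'
python3 -m handwheel '[[[0.7,-1,0,0,0,0,0],[0.7,-1,0,0,0,0,0],[0.7,-1,0,0,0,0,0],[0.7,-1,0,0,0,0,0],[0.7,-1,0,0,0,0,0],[0.7,0,0,0,0,0,0],[0.7,0,0,0,0,0,0]]]'
python3 -c "
from h import *
snap('wrist','wrist6.png');snap('scene','scene6.png')
print(proj('wrist6',[[.5882,.2569,.082],[.6385,.2025,.144],[.6545,.1245,.144]]))
cv2.imwrite('pics/pair6.png',np.vstack([cv2.imread('pics/wrist6.png')[:300],cv2.imread('pics/scene6.png')[60:360]]))"
```

```text
time: 27.7
eef_pos: [0.6501, 0.1528, 0.2292]
tool_rot: [0.643, 0.766, 0.001, 0.001]
wrist_force: [0.4, -0.3, 0.1]
width: 0.702
grasp_force: 0.0
time: 28.58
eef_pos: [0.6711, 0.0309, 0.2271]
tool_rot: [0.643, 0.766, 0.001, -0.0]
wrist_force: [0.4, 0.5, -1.3]
width: 0.703
grasp_force: 0.0
[[ 262.06268758 -105.89134168]
 [ 312.46973451  -48.26744083]
 [ 315.69790778   80.05528393]]
```

View pics/pair6.png

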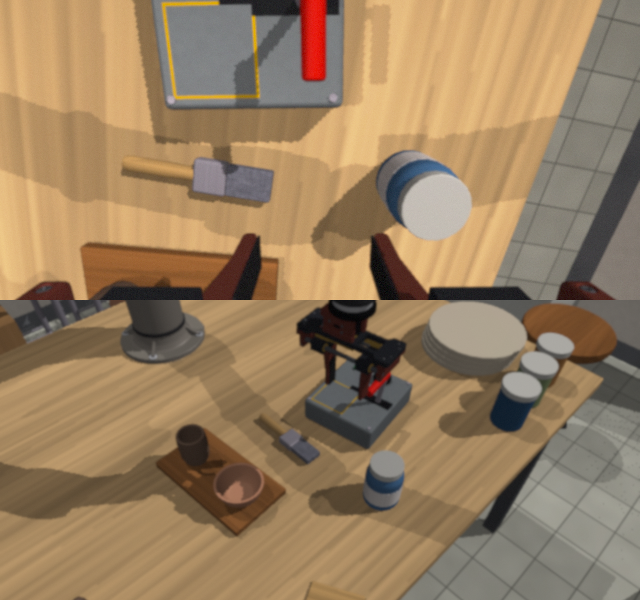

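The bar's free end is at (314,80) in the wrist view, matching the up position at (315.7,80). The pot, bowl, brush and jar are in place, and the gripper is clear. Handing in.

```bash
python3 -c "
from bench import workorder
print(workorder.job_done())"
```

```text
the job is handed in; nothing more can be done
None
```

The job is handed in: the pot stands upright on the ware board, the button press dropped the lever, and the lever is back up at its stop with the bowl, brush and jar undisturbed (all checked in the camera images; no verdict was returned).

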